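# Hang and lock the modules in a control panel

### The job

Fit every module on the desk into the open panel box: in the bay marked with its own colour, press the large end of its keyhole over the stud head and slide the module down (towards the box's lower edge, where the narrow end of the keyhole grips the stud) until it is fully home, flat and square in the bay. Then lock each one with an orange T-key from the rack: push it lengthwise through the slot just above the module until its flange is down, and turn it a quarter turn. Leave any spare key in the rack and the other things on the desk where they are; a module may get knocked aside while you work.

Things in the scene. Friction and masses are not known exactly. Their poses are not given: they have to be found in the camera images.
- enclosure: Open white plastic box lying on its back, fixed: 190 mm (x) by 304 (y), walls 38 high, 5 thick, floor 5 thick. Origin: centre of its underside. Its -x side is its lower edge: modules slide to -x to lock. The three bays stand on its floor side by side along y, in varying order, axes parallel to the box's.
- bay_green: Bay with green strips, fixed in the box. Grey top surface x -100 to +66, y +-44 mm, 23 mm above the origin. Origin: on the stud's axis, at the bay's underside. Stud upright at x = y = 0: neck 8 mm dia., head 18 mm dia., 7 to 13 mm above the surface, top chamfered. Key slot through the 4 mm surface, centred x +43, y 0: 46 long along y, 15 wide, hollow below. z up; down (to lock) is -x.
- mod_green: Green housing on a white plate 116 (x) by 72 (y) by 5 mm; 130 g; may be absent. Origin: centre of the plate's underside. Housing: centre x -30, y 0; 48 (x) by 36 (y), top 38 mm up. Keyhole: large end 24 wide, centre x +8; narrow part 11 wide, from there to x +36. Put on at bay x -8 (covers the key slot), then slid freely 24 mm to the bay's -x; home: bay x -32, y 0, z 23 mm, axes parallel. Can swing about the stud.
- bay_blue: Bay with blue strips, fixed in the box. Grey top surface x -100 to +66, y +-44 mm, 23 mm above the origin. Origin: on the stud's axis, at the bay's underside. Stud upright at x = y = 0: neck 8 mm dia., head 18 mm dia., 7 to 13 mm above the surface, top chamfered. Key slot through the 4 mm surface, centred x +43, y 0: 46 long along y, 15 wide, hollow below. z up; down (to lock) is -x.
- mod_blue: Blue housing on a white plate 116 (x) by 72 (y) by 5 mm; 130 g; may be absent. Origin: centre of the plate's underside. Housing: centre x -30, y 0; 48 (x) by 36 (y), top 38 mm up. Keyhole: large end 24 wide, centre x +8; narrow part 11 wide, from there to x +36. Put on at bay x -8 (covers the key slot), then slid freely 24 mm to the bay's -x; home: bay x -32, y 0, z 23 mm, axes parallel. Can swing about the stud.
- bay_red: Bay with red strips, fixed in the box. Grey top surface x -100 to +66, y +-44 mm, 23 mm above the origin. Origin: on the stud's axis, at the bay's underside. Stud upright at x = y = 0: neck 8 mm dia., head 18 mm dia., 7 to 13 mm above the surface, top chamfered. Key slot through the 4 mm surface, centred x +43, y 0: 46 long along y, 15 wide, hollow below. z up; down (to lock) is -x.
- mod_red: Red housing on a white plate 116 (x) by 72 (y) by 5 mm; 130 g; may be absent. Origin: centre of the plate's underside. Housing: centre x -30, y 0; 48 (x) by 36 (y), top 38 mm up. Keyhole: large end 24 wide, centre x +8; narrow part 11 wide, from there to x +36. Put on at bay x -8 (covers the key slot), then slid freely 24 mm to the bay's -x; home: bay x -32, y 0, z 23 mm, axes parallel. Can swing about the stud.
- key_0: Orange T-key, all alike, 60 g. Origin: centre of the flange's underside (flange 28 mm dia., 6 thick). Grip bar 36 (x) by 12 (y), 6 to 44 mm up. Below: stem 10 dia., T-head 38 (x) by 9 (y), 8 to 16 mm down. Starts in the rack. Enters with its x along the bay's y, flange down on the surface at bay x 43, y 0, z 23; then its x is turned along the bay's x, either way; turns freely, no stop.
- key_1: Orange T-key, all alike, 60 g. Origin: centre of the flange's underside (flange 28 mm dia., 6 thick). Grip bar 36 (x) by 12 (y), 6 to 44 mm up. Below: stem 10 dia., T-head 38 (x) by 9 (y), 8 to 16 mm down. Starts in the rack. Enters with its x along the bay's y, flange down on the surface at bay x 43, y 0, z 23; then its x is turned along the bay's x, either way; turns freely, no stop.
- key_2: Orange T-key, all alike, 60 g. Origin: centre of the flange's underside (flange 28 mm dia., 6 thick). Grip bar 36 (x) by 12 (y), 6 to 44 mm up. Below: stem 10 dia., T-head 38 (x) by 9 (y), 8 to 16 mm down. Starts in the rack. Enters with its x along the bay's y, flange down on the surface at bay x 43, y 0, z 23; then its x is turned along the bay's x, either way; turns freely, no stop.
- rack: Black key rack, fixed: 64 mm (x) by 200 (y) by 26 high, origin at the centre of its underside. Three slots 46 mm long along its y, 17 wide, at y -64, 0, +64; the keys stand in them, flange on the rack's top, the key's x along the rack's y.
- phone: Yellow and black phone lying flat, 70 x 135 x 9 mm; bystander. Origin: centre of its underside.
- mug: Blue mug, 80 mm in diameter, 90 mm high; bystander. Origin: centre of its underside.
- screwdriver: Red-handled screwdriver lying along its x axis; bystander.
- mouse: Black computer mouse, 95 x 58 x 30 mm; bystander. Origin: centre of its underside.
- pliers: Grey-handled pliers lying along their x axis, about 125 mm long; bystander.
Mind the look-alikes: they are no part of the job. Leave any blue or yellow look-alike of the key_1 alone. Leave any purple look-alike of the mod_green alone.

How it is judged:
On the way:
1. every module present is fully home on the stud of its own colour's bay (x of mod_green in the frame of bay_green between -0.0375 and -0.0265 m and y of mod_green in the frame of bay_green between -0.007 and 0.007 m and z of mod_green in the frame of bay_green between 0.02 and 0.0265 m and angle between the x axis of mod_green and the x axis of bay_green, either way round below 0.15 rad and angle between each of mod_green, mod_blue, mod_red's own z axis and vertical below 0.06 rad and x of mod_blue in the frame of bay_blue between -0.0375 and -0.0265 m and y of mod_blue in the frame of bay_blue between -0.007 and 0.007 m and z of mod_blue in the frame of bay_blue between 0.02 and 0.0265 m and angle between the x axis of mod_blue and the x axis of bay_blue, either way round below 0.15 rad and x of mod_red in the frame of bay_red between -0.0375 and -0.0265 m and y of mod_red in the frame of bay_red between -0.007 and 0.007 m and z of mod_red in the frame of bay_red between 0.02 and 0.0265 m and angle between the x axis of mod_red and the x axis of bay_red, either way round below 0.15 rad), for 0.2 s.
At the end, for the whole second after the job is handed in: Each module in its bay: x -37.5 to -26.5, y +-7, z 20 to 26.5 mm, square within 0.15 rad, flat within 0.06. Behind each one key, in the module's frame: x 65 to 85, y +-13, z +-4 mm (flange down), upright within 0.12 rad, its x axis within 0.3 rad of the module's. Other keys in the rack. All at rest (all of step 1 and linear speed of each of mod_green, mod_blue, mod_red, key_0, key_1, key_2 below 0.02 m/s and ((x of key_0 in the frame of mod_green between 0.065 and 0.085 m and y of key_0 in the frame of mod_green between -0.013 and 0.013 m and z of key_0 in the frame of mod_green between -0.004 and 0.004 m and angle between the x axis of key_0 and the x axis of mod_green, either way round below 0.3 rad and angle between the z axis of key_0 and the z axis of mod_green, either way round below 0.12 rad) or (x of key_1 in the frame of mod_green between 0.065 and 0.085 m and y of key_1 in the frame of mod_green between -0.013 and 0.013 m and z of key_1 in the frame of mod_green between -0.004 and 0.004 m and angle between the x axis of key_1 and the x axis of mod_green, either way round below 0.3 rad and angle between the z axis of key_1 and the z axis of mod_green, either way round below 0.12 rad) or (x of key_2 in the frame of mod_green between 0.065 and 0.085 m and y of key_2 in the frame of mod_green between -0.013 and 0.013 m and z of key_2 in the frame of mod_green between -0.004 and 0.004 m and angle between the x axis of key_2 and the x axis of mod_green, either way round below 0.3 rad and angle between the z axis of key_2 and the z axis of mod_green, either way round below 0.12 rad)) and ((x of key_0 in the frame of mod_blue between 0.065 and 0.085 m and y of key_0 in the frame of mod_blue between -0.013 and 0.013 m and z of key_0 in the frame of mod_blue between -0.004 and 0.004 m and angle between the x axis of key_0 and the x axis of mod_blue, either way round below 0.3 rad and angle between the z axis of key_0 and the z axis of mod_blue, either way round below 0.12 rad) or (x of key_1 in the frame of mod_blue between 0.065 and 0.085 m and y of key_1 in the frame of mod_blue between -0.013 and 0.013 m and z of key_1 in the frame of mod_blue between -0.004 and 0.004 m and angle between the x axis of key_1 and the x axis of mod_blue, either way round below 0.3 rad and angle between the z axis of key_1 and the z axis of mod_blue, either way round below 0.12 rad) or (x of key_2 in the frame of mod_blue between 0.065 and 0.085 m and y of key_2 in the frame of mod_blue between -0.013 and 0.013 m and z of key_2 in the frame of mod_blue between -0.004 and 0.004 m and angle between the x axis of key_2 and the x axis of mod_blue, either way round below 0.3 rad and angle between the z axis of key_2 and the z axis of mod_blue, either way round below 0.12 rad)) and ((x of key_0 in the frame of mod_red between 0.065 and 0.085 m and y of key_0 in the frame of mod_red between -0.013 and 0.013 m and z of key_0 in the frame of mod_red between -0.004 and 0.004 m and angle between the x axis of key_0 and the x axis of mod_red, either way round below 0.3 rad and angle between the z axis of key_0 and the z axis of mod_red, either way round below 0.12 rad) or (x of key_1 in the frame of mod_red between 0.065 and 0.085 m and y of key_1 in the frame of mod_red between -0.013 and 0.013 m and z of key_1 in the frame of mod_red between -0.004 and 0.004 m and angle between the x axis of key_1 and the x axis of mod_red, either way round below 0.3 rad and angle between the z axis of key_1 and the z axis of mod_red, either way round below 0.12 rad) or (x of key_2 in the frame of mod_red between 0.065 and 0.085 m and y of key_2 in the frame of mod_red between -0.013 and 0.013 m and z of key_2 in the frame of mod_red between -0.004 and 0.004 m and angle between the x axis of key_2 and the x axis of mod_red, either way round below 0.3 rad and angle between the z axis of key_2 and the z axis of mod_red, either way round below 0.12 rad)) and ((x of key_0 in the frame of rack between -0.02 and 0.02 m and y of key_0 in the frame of rack between -0.09 and 0.09 m and z of key_0 in the frame of rack between 0.02 and 0.031 m) or horizontal distance between key_0 and mod_green below 0.088 m or horizontal distance between key_0 and mod_blue below 0.088 m or horizontal distance between key_0 and mod_red below 0.088 m) and ((x of key_1 in the frame of rack between -0.02 and 0.02 m and y of key_1 in the frame of rack between -0.09 and 0.09 m and z of key_1 in the frame of rack between 0.02 and 0.031 m) or horizontal distance between key_1 and mod_green below 0.088 m or horizontal distance between key_1 and mod_blue below 0.088 m or horizontal distance between key_1 and mod_red below 0.088 m) and ((x of key_2 in the frame of rack between -0.02 and 0.02 m and y of key_2 in the frame of rack between -0.09 and 0.09 m and z of key_2 in the frame of rack between 0.02 and 0.031 m) or horizontal distance between key_2 and mod_green below 0.088 m or horizontal distance between key_2 and mod_blue below 0.088 m or horizontal distance between key_2 and mod_red below 0.088 m)); the robot touches nothing.
It fails at once if the phone is moved more than 50 mm (distance of phone from where it was at the start of the episode above 0.05 m).
It fails at once if the mug is moved more than 50 mm (distance of mug from where it was at the start of the episode above 0.05 m).
It fails at once if the screwdriver is moved more than 50 mm (distance of screwdriver from where it was at the start of the episode above 0.05 m).
It fails at once if the mouse is moved more than 50 mm (distance of mouse from where it was at the start of the episode above 0.05 m).
It fails at once if the pliers is moved more than 50 mm (distance of pliers from where it was at the start of the episode above 0.05 m).
Of mod_green, mod_blue, mod_red only 2 to 3 are there at a start; the rules pass over those that are not, and their reading is None.
At some moment in a run one of mod_green, mod_blue, mod_red may be knocked a few centimetres aside while the robot is not near it.
It also fails if it takes over 210 s, if anything falls off the work surface, if the arm or the gripper's body presses on something with over 40 N, if the wrist force passes 120 N, or if a joint passes its speed limit or range.

### The arm

A 6-joint arm with a two-finger parallel gripper is mounted at the origin on the work surface. World frame = base frame: x ahead of the robot, y to its left, z up, the work surface at z = 0. Lengths are in m, angles in rad, forces in N, time in s.
With the tool pointing down it reaches from about 0.3 to 0.875 m from the base axis. Payload 4.2 kg.
Tool frame: the origin (TCP) lies midway between the tips of the shut fingers; the grasp point (between the pads) lies robot.tcp_to_grasp behind it (robot.tcp_to_grasp is the distance from the TCP to the grasp point, in m); x points along the fingers, y is the direction in which the jaws open and shut, and the axes are right-handed (so a half turn about x gives the same grasp; the last joint's range is limited). The gripper opens to 85 mm and grips with 20 to 120 N. Pads are 22 mm wide; open, the fingers measure 114 mm over their backs; the gripper's body (76 mm by 85 mm) begins 54 mm behind the grasp point. The pads swing forward as they close: fully open they stand 13 mm farther back than shut.
Start: joints at [-1.192, 0.32, 1.565, -0, 1.257, -0.02], TCP at [0.223, -0.53, 0.199] pointing down, gripper open.
Joint ranges: [-3.11, 3.11], [-0.84, 2.01], [0.21, 2.61], [-1.34, 4.49], [0.05, 2.63], [-2.56, 2.56]. Speed limits (rad/s): [2.57, 2.57, 3.14, 3.14, 3.14, 3.14].

### API

Orientations are given as a unit quaternion [x, y, z, w].
In Python, from plant import robot, claw, kinematics, snapshot, camera_model gives the robot as it stands. Calls block until the motion is done:
- robot.move_to(position, orientation): joint-space move of the TCP to a pose.
- robot.move_straight(position, velocity=0.15, orientation=None, contact_N=None): straight line of the TCP; orientation=None keeps the orientation; velocity is the mean speed in m/s. With contact_N (N) it stops when the force on the tool has changed by that much, and returns True; else False.
- robot.set_joints(angles): joint-space move.
- claw.grip(opening, grip_force=None): finger opening in m; grip_force is the grip in N (None keeps the last); returns when the fingers have stopped.
- robot.hold(seconds).
- kinematics.solve_ik(position, orientation): joint angles nearest the present ones, or None.
- snapshot(name): name is "scene" or "side" or "wrist"; returns the picture (400x640x3 uint8, red, green, blue); there is no depth.
- camera_model(name): a dict with "fx", "fy", "cx", "cy" (pixels), "R" (3x3) and "t" (3): a world point X has camera coordinates R X + t. Camera axes: x right, y down, z forward; pixel columns grow to the right and rows downward; lengths in m; the calibration is good to about 2 mm. The wrist camera is an equidistant fisheye: a pixel r from the principal point sees the ray r / f radians off the axis. A picture is of the moment at which its call begins: read the wrist's pose just before it. camera_model takes no time and is no camera call; for the wrist camera it gives the pose at the moment of the call.
A pose or a line that the arm cannot do raises robot.MotionError and nothing moves.
- robot.job_done(): hands the job in, once; it reports no verdict.
Readings, each from a call of its own:
- robot.read_time(): time.
- robot.read_joint_positions(): joint angles.
- robot.read_qd(): joint speeds.
- robot.read_joint_torque(): joint torques, N m.
- robot.read_tcp_pos(): TCP position.
- robot.read_eef_rot(): TCP orientation.
- robot.read_contact_force(): force on the tool from outside, world axes, zero at the start.
- robot.read_torque(): the same for the moment, N m.
- robot.read_width(): finger opening in m.
Only numpy, scipy, OpenCV 4.12 (cv2) and the standard library are available. Lean on these libraries where they do the work, as an engineer would, in place of code of your own. Each camera call takes 0.05 s, during which the arm holds its last target. There are 200 camera calls.

## Working session

There is one attempt and no reset: what is moved stays moved. The work goes in short steps, each a Python script; the robot and the scene stay as the last script left them, time stands still between calls to the robot, and variables do not carry over. Pictures are saved under pics/ and viewed, about 12 in all and at most 16, crops included, and the job is handed in when it is done.

```bash
ls; mkdir -p pics; python3 - <<'E'
from plant import robot, claw, kinematics, snapshot, camera_model
import cv2
for n in ["scene","side","wrist"]:
    im=snapshot(n); cv2.imwrite(f"pics/{n}0.png",im[...,::-1])
    m=camera_model(n); print(n,{k:(v if not hasattr(v,'tolist') else v.tolist()) for k,v in m.items()})
print(robot.tcp_to_grasp, robot.read_eef_rot(), robot.read_time(), robot.read_width())
E
```

```text
pics
scene {'fx': 367.25973679498156, 'fy': 367.25973679498156, 'cx': 321.27084946158817, 'cy': 207.10551433883884, 'R': [[0.7988972178187584, 0.6014512633094703, -0.00442868207135007], [0.4080252938442692, -0.5473532469206968, -0.7306981474375506], [-0.44190337738553737, 0.5819457027496749, -0.6826863145738623]], 't': [-0.4593207916013996, -0.10846627113755797, 1.252315008493067]}
side {'fx': 384.9130156024665, 'fy': 384.9130156024665, 'cx': 314.93253520536985, 'cy': 200.7829931758222, 'R': [[-0.8442288543575927, -0.5358257750679544, -0.012976141294409355], [-0.26479657855593997, 0.4380090694373565, -0.8590872057455452], [0.4660047354428219, -0.7218301696822089, -0.5116647268294139]], 't': [0.4678572410108276, 0.14905450988284605, 1.2224561958047202]}
wrist {'fx': 309.70691628693146, 'fy': 309.70691628693146, 'cx': 314.7227446451437, 'cy': 202.14390265236722, 'R': [[0.38802407785868703, -0.9216485210457324, -0.001148327536456961], [-0.8825910646348524, -0.37193875631358386, 0.2875666430214452], [-0.2654624787585514, -0.11056927785836342, -0.9577599423473748]], 't': [-0.5751016578912326, -0.03765669125100384, 0.37943124435150793]}
0.0187 [-0.69301281 -0.14054005  0.69317353 -0.13961448] 0.15 0.0853435066898957
```

View pics/scene0.png

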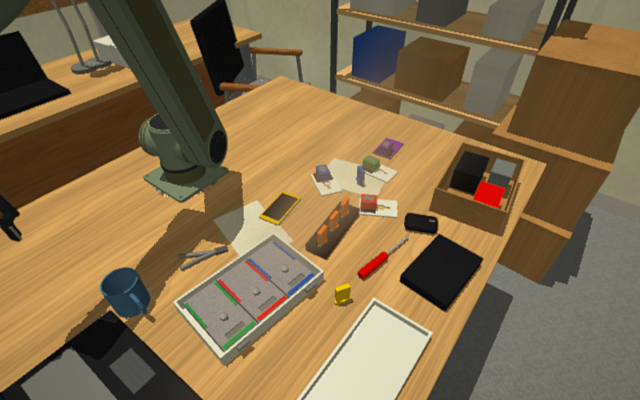

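View pics/side0.png

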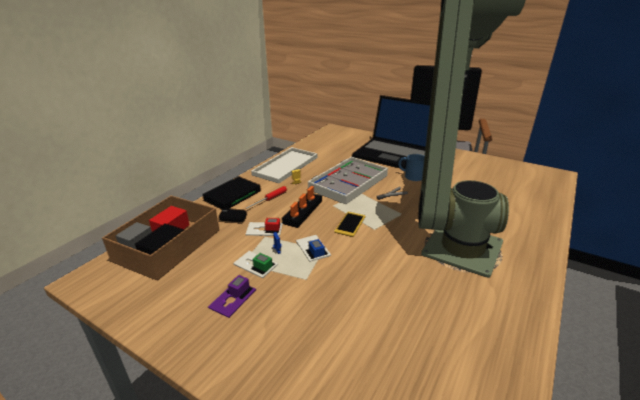

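```bash
cat > h.py <<'E'
import numpy as np, cv2
from scipy.spatial.transform import Rotation as Ro
from plant import robot, claw, kinematics, snapshot, camera_model
def ray(m,u,v):
    x=np.array([(u-m['cx'])/m['fx'],(v-m['cy'])/m['fy']])
    if m.get('fish'):
        r=np.hypot(*x); s=np.sin(r)/max(r,1e-9); d=np.array([x[0]*s,x[1]*s,np.cos(r)])
    else: d=np.array([x[0],x[1],1.])
    R=np.array(m['R']); return -R.T@np.array(m['t']), R.T@d
def p2w(m,u,v,z):
    c,d=ray(m,u,v); return c+d*(z-c[2])/d[2]
def w2p(m,X):
    c=np.array(m['R'])@np.array(X)+np.array(m['t'])
    if m.get('fish'):
        r=np.hypot(c[0],c[1]); th=np.arctan2(r,c[2]); q=c[:2]/max(r,1e-9)*th
    else: q=c[:2]/c[2]
    return np.array([q[0]*m['fx']+m['cx'],q[1]*m['fy']+m['cy']])
def cam(n):
    m=dict(camera_model(n)); m['fish']=(n=='wrist'); return m
def shot(n,name):
    m=cam(n); im=snapshot(n); cv2.imwrite(f'pics/{name}.png',im[...,::-1])
    np.savez(f'pics/{name}.npz',**{k:np.array(v) for k,v in m.items()}); return im,m
def load(name):
    d=np.load(f'pics/{name}.npz'); return cv2.imread(f'pics/{name}.png'),{k:(d[k] if d[k].ndim else d[k].item()) for k in d}
def q(yaw):
    # tool x down, tool y (jaw) at world angle yaw
    x=np.array([0,0,-1.]); y=np.array([np.cos(yaw),np.sin(yaw),0]); z=np.cross(x,y)
    return Ro.from_matrix(np.c_[x,y,z]).as_quat()
E
python3 - <<'E'
from h import *
m=cam('scene')
for n,u,v,z in [('boxL',176,302,.038),('boxT',271,236,.038),('boxR',324,272,.038),('boxB',221,358,.038),
 ('blue',322,173,.03),('green',372,163,.03),('red',369,203,.03),('purple',388,148,.03),('bkey',361,175,.02),('rackA',322,233,.07),('rackB',345,207,.07),('phone',280,207,0),('mouse',421,223,.02),('sd1',375,265,.01),('sd2',403,242,.01),('mug',126,292,.04),('pli',205,257,.01),('ykey',343,294,.02)]:
    print(n,p2w(m,u,v,z).round(3))
m=cam('wrist'); R=np.array(m['R']); print(-R.T@np.array(m['t']),R[2], Ro.from_quat(robot.read_eef_rot()).as_matrix().round(2))
E
```

```text
boxL [ 0.413 -0.341  0.038]
boxT [ 0.448 -0.058  0.038]
boxR [ 0.635 -0.068  0.038]
boxB [ 0.596 -0.367  0.038]
blue [0.386 0.255 0.03 ]
green [0.489 0.401 0.03 ]
red [0.587 0.222 0.03 ]
purple [0.488 0.512 0.03 ]
bkey [0.489 0.334 0.02 ]
rackA [0.57 0.01 0.07]
rackB [0.562 0.128 0.07 ]
phone [0.361 0.072 0.   ]
mouse [0.746 0.248 0.02 ]
sd1 [0.715 0.046 0.01 ]
sd2 [0.736 0.161 0.01 ]
mug [ 0.297 -0.395  0.04 ]
pli [ 0.339 -0.202  0.01 ]
ykey [ 0.702 -0.082  0.02 ]
[ 0.29064259 -0.50209414  0.37357245] [-0.26546248 -0.11056928 -0.95775994] [[-0.    0.39 -0.92]
 [ 0.   -0.92 -0.39]
 [-1.   -0.   -0.  ]]
```

```bash
python3 - <<'E'
from h import *
for n,p in [('w_box',[.46,-.21,.18]),('w_rack',[.5,.07,.2]),('w_mod',[.44,.27,.2])]:
    robot.move_to(p,q(-np.pi/2)); robot.hold(.2); im,m=shot('wrist',n)
    c=-np.array(m['R']).T@m['t']; print(n,c.round(3),np.array(m['R'])[2].round(3),robot.read_time(),robot.read_joint_positions().round(2))
    cv2.imwrite(f'pics/{n}_v.png',cv2.resize(im[...,::-1],(800,500),interpolation=cv2.INTER_CUBIC))
E
```

```text
w_box [ 0.533 -0.212  0.355] [-0.287 -0.    -0.958] 1.875 [-0.45  0.22  1.75 -0.    1.17  1.12]
w_rack [0.573 0.068 0.375] [-0.288 -0.    -0.958] 3.2167 [ 0.11  0.21  1.72 -0.    1.22  1.69]
w_mod [0.514 0.268 0.375] [-0.287  0.    -0.958] 4.3167 [ 0.53  0.23  1.69 -0.    1.22  2.1 ]
```

View pics/w_box_v.png

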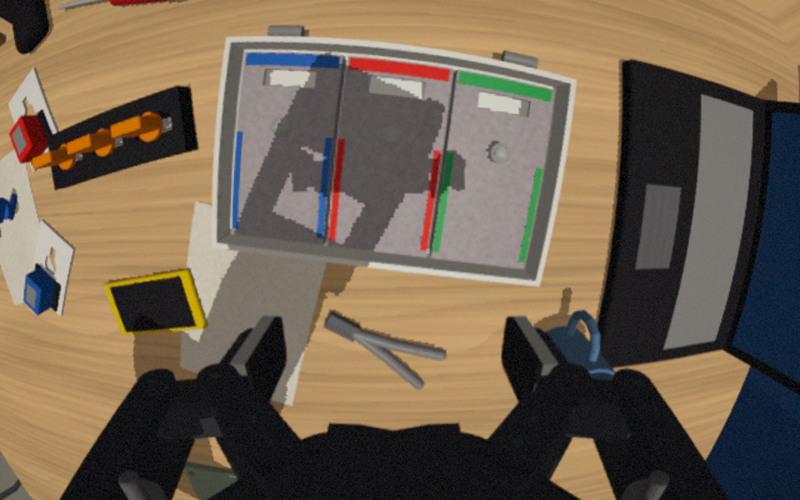

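View pics/w_mod_v.png

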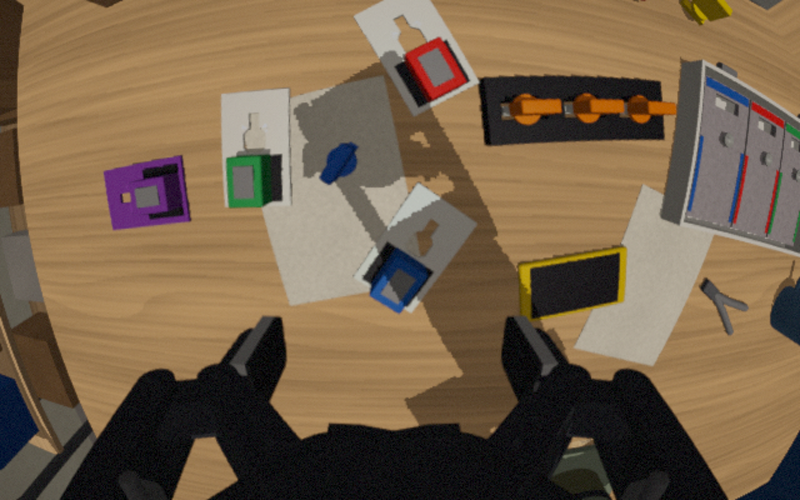

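```bash
cat >> h.py <<'E'
def crop(name,out,u0,v0,w,h,s,step=10,gam=.6):
    im,_=load(name); c=im[v0:v0+h,u0:u0+w]; c=(255*(c/255.)**gam).astype(np.uint8)
    c=cv2.resize(c,None,fx=s,fy=s,interpolation=cv2.INTER_CUBIC)
    for u in range(-(-u0//step)*step,u0+w,step):
        x=int((u-u0+.5)*s); cv2.line(c,(x,0),(x,6 if u%50 else 14),(0,0,255),1)
        if u%(2*step)==0: cv2.putText(c,str(u),(x-10,24),0,.35,(0,0,255),1)
    for v in range(-(-v0//step)*step,v0+h,step):
        y=int((v-v0+.5)*s); cv2.line(c,(0,y),(6,y),(0,0,255),1)
        if v%(2*step)==0: cv2.putText(c,str(v),(8,y+4),0,.35,(0,0,255),1)
    if out: cv2.imwrite(f'pics/{out}.png',c)
    return c
E
python3 - <<'E'
from h import *
crop('w_box','c_box',170,22,300,210,2.6,20)
g=crop('w_mod',None,170,60,75,120,4.2); b=crop('w_mod',None,275,140,115,120,4.2)
cv2.imwrite('pics/c_gb.png',np.hstack([g,b]))
im,_=load('w_rack'); cv2.imwrite('pics/c_rack.png',crop('w_rack',None,150,20,260,190,3,10))
E
```

```text
(no output)
```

View pics/c_box.png

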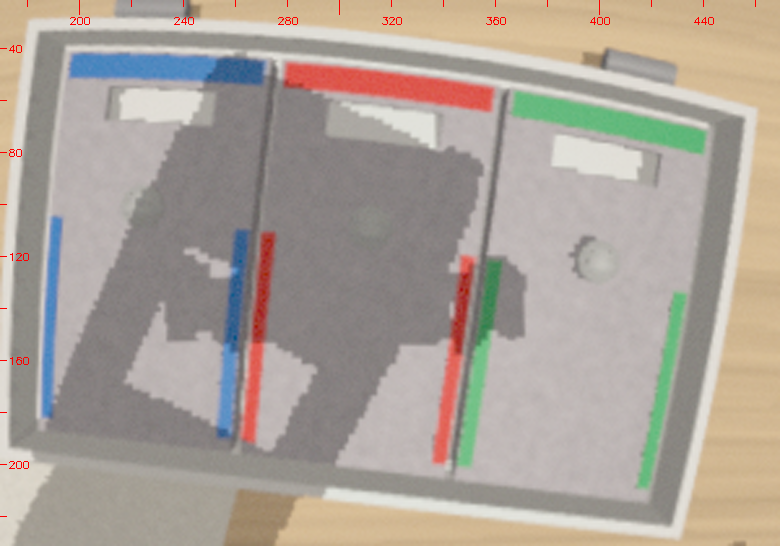

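View pics/c_gb.png

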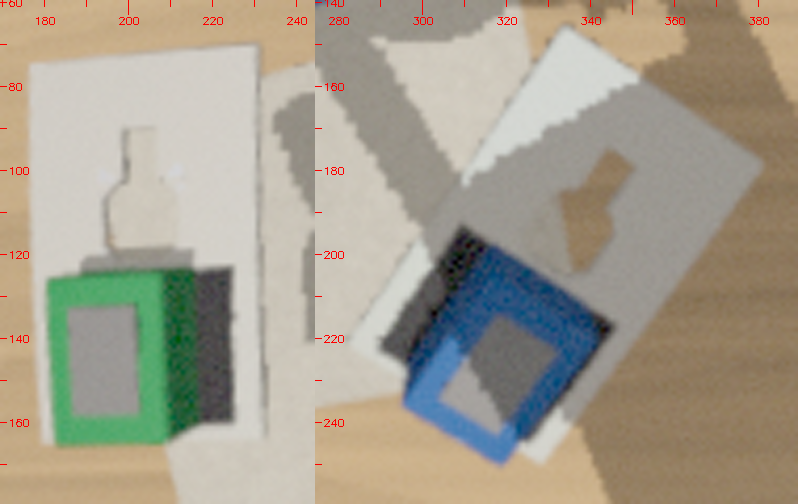

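View pics/c_rack.png

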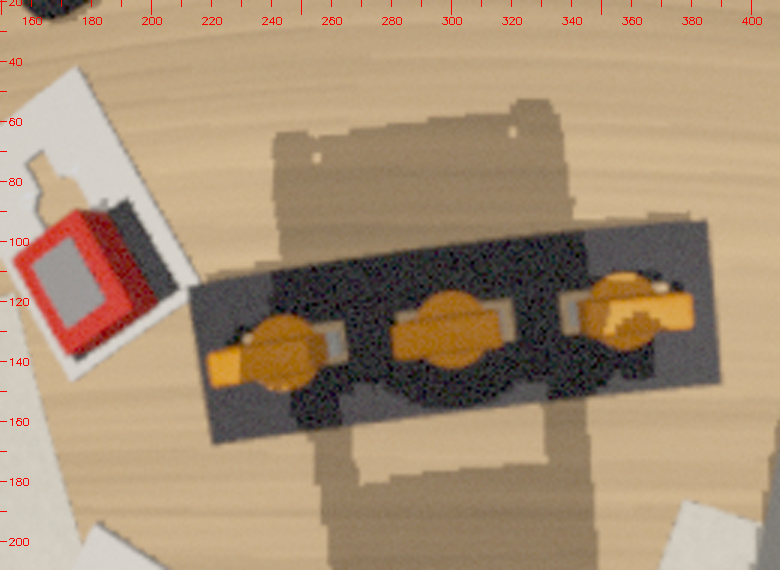

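```bash
cat > fit.py <<'E'
from h import *
from scipy.optimize import least_squares
def pix(P,s,u0,v0): return np.array(P,float)/s+[u0-.5,v0-.5]
def fit(m,L,px,x0,extra=None,quiet=False):
    """L: local points (n,3) or function of extra params; returns x,y,yaw(+extra)"""
    def res(p):
        l=np.array(L(p[3:]) if callable(L) else L,float); c,s=np.cos(p[2]),np.sin(p[2])
        W=np.c_[p[0]+c*l[:,0]-s*l[:,1],p[1]+s*l[:,0]+c*l[:,1],l[:,2]]
        return (np.array([w2p(m,w) for w in W])-px).ravel()
    r=least_squares(res,x0,loss='soft_l1',x_scale=.1)
    if not quiet: print(r.x.round(4)); print(res(r.x).reshape(-1,2).round(1).tolist())
    return r.x
def plate(*cs): return [(58*a/1e3,36*b/1e3,.005) for a,b in cs]
def top(*cs): return [((-30+24*a)/1e3,18*b/1e3,.038) for a,b in cs]
C=[(1,1),(1,-1),(-1,-1),(-1,1)]
E
python3 - <<'E'
from fit import *
_,m=load('w_box')
px=pix([(30,18),(757,109),(681,538),(8,458),(597,259),(372,221),(146,204),(604.5,159),(383,126),(160.5,106)],2.6,170,22)
for zb in (0.,.005):
    print('zb',zb)
    f=lambda e:[(.095,.152,.038),(.095,-.152,.038),(-.095,-.152,.038),(-.095,.152,.038)]+[(e[0],y,zb+.036) for y in e[1:4]]+[(e[0]+.043,y,zb+.023) for y in e[1:4]]
    b=fit(m,f,px,[.52,-.2,-.1,.01,-.09,0,.09])
_,m=load('w_mod')
print('green');fit(m,plate(*C)+top(*C),pix([(29,63),(257,43),(264,437),(42,443),(47,280),(163,268),(167,443),(57,446)],4.2,170,60),[.49,.4,0])
print('blue');fit(m,plate(*C)+top((-1,1),(-1,-1)),pix([(250,24),(449,163),(228,464),(35,348),(404-315,403),(503-315,464)],4.2,275,140),[.4,.26,-.6])
_,m=load('w_rack')
print('red');fit(m,plate(*C[1:])+top(*C),pix([(78,67),(196,285),(72,380),(78,212),(133,305),(75,355),(12,262)],3,150,20),[.59,.22,.6])
print('rack');fit(m,[(.032,.1,.026),(.032,-.1,.026),(-.032,-.1,.026),(-.032,.1,.026)]+[(0,y,.032) for y in(.064,0,-.064)],pix([(190,287),(708,221),(720,383),(212,443),(282,352),(451,330),(623,312)],3,150,20),[.56,.07,0])
E
```

```text
zb 0.0
[ 0.519  -0.2078 -0.1241  0.0177 -0.091   0.0008  0.0927]
[[0.2, 0.6], [0.6, -0.3], [0.2, -0.1], [-2.7, -0.0], [0.4, 0.1], [-0.4, 1.8], [-1.0, 0.3], [-0.3, -0.3], [0.4, -1.1], [1.1, -0.3]]
zb 0.005
[ 0.519  -0.2078 -0.124   0.0173 -0.0896  0.0008  0.0912]
[[0.2, 0.6], [0.6, -0.3], [0.3, -0.1], [-2.7, -0.0], [0.3, 0.4], [-0.5, 2.1], [-1.1, 0.6], [-0.3, -0.6], [0.5, -1.4], [1.1, -0.6]]
green
[ 0.5112  0.4048 -0.0111]
[[0.2, 0.2], [-0.0, -0.1], [0.2, 0.1], [0.5, -0.2], [-1.1, -1.0], [-0.0, 0.2], [0.9, 0.4], [-1.0, 0.3]]
blue
[ 0.4056  0.2469 -0.5899]
[[0.1, 0.0], [0.3, -0.3], [0.2, -0.4], [-0.3, -1.1], [-1.2, 0.7], [0.5, 1.4]]
red
[0.6061 0.2476 0.4628]
[[0.7, -1.1], [0.2, 3.1], [-3.4, -0.2], [-24.9, 14.3], [-20.1, -33.2], [17.2, -14.5], [14.4, 32.1]]
rack
[0.5538 0.084  0.1118]
[[-1.5, -0.9], [-0.1, -0.5], [0.6, 0.9], [-0.4, 0.7], [0.1, 0.2], [0.1, -0.1], [0.5, -0.2]]
```

```bash
python3 - <<'E'
from fit import *
_,m=load('w_rack')
print('red');fit(m,plate(*C[1:])+top(*C),pix([(78,67),(196,285),(72,380),(12,262),(78,212),(133,305),(75,355)],3,150,20),[.61,.24,.5])
# flipped view of the box
robot.move_to([.60,-.215,.17],q(np.pi/2)); robot.hold(.2); shot('wrist','w_box2')
_,m=load('w_box2'); 
W=[(.519+x,-.208+y) for x,y in [(.1,.16),(-.1,.16),(.1,-.16),(-.1,-.16)]]
P=np.array([w2p(m,(*w,.03)) for w in W]); print(P.round(), robot.read_time())
a=P.min(0).astype(int)-12; b=P.max(0).astype(int)+12; a=np.maximum(a,0); b=np.minimum(b,[640,400]); s=min(800/(b-a)[0],600/(b-a)[1]); print(a,s)
crop('w_box2','c_box2',a[0],a[1],*(b-a),s,20)
E
```

```text
red
[0.6052 0.2456 0.5214]
[[-0.7, -0.5], [3.1, 0.7], [0.7, 0.4], [-0.9, -1.3], [-0.4, -2.6], [1.2, 0.5], [-2.7, 1.0]]
[[461. 200.]
 [468.  25.]
 [180. 200.]
 [173.  22.]] 7.925
[161  10] 2.5078369905956115
```

View pics/c_box2.png

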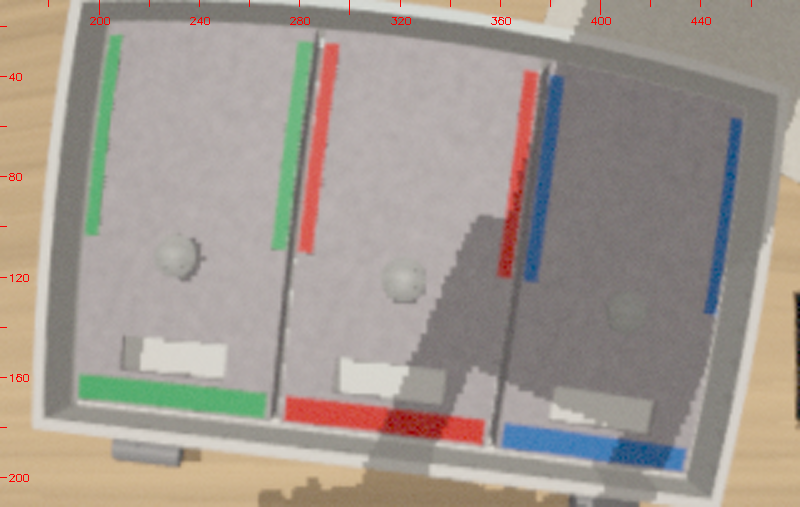

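```bash
python3 - <<'E'
from fit import *
zb=.005
_,m1=load('w_box'); _,m2=load('w_box2')
p1=pix([(30,18),(757,109),(681,538),(597,259),(372,223),(146,204),(604.5,159),(383,126),(160.5,106)],2.6,170,22)
p2=pix([(782,93),(718,508),(32,428),(176,255),(405,279),(628,311),(174,357),(391,381),(602,409)],2.5078,161,10)
S=lambda e:[(e[0],y,zb+.036) for y in e[1:4]]+[(e[0]+.043,y,zb+.023) for y in e[1:4]]
f1=lambda e:[(.095,.152,.038),(.095,-.152,.038),(-.095,-.152,.038)]+S(e)
f2=lambda e:[(-.095,.152,.038),(.095,.152,.038),(.095,-.152,.038)]+S(e)
for m,p,f in((m1,p1,f1),(m2,p2,f2)):
    b=fit(m,f,p,[.52,-.2,-.1,.01,-.09,0,.09])
    c,s=np.cos(b[2]),np.sin(b[2])
    for y in b[4:]: print(np.round([b[0]+c*b[3]-s*y,b[1]+s*b[3]+c*y],4))
E
```

```text
[ 5.191e-01 -2.073e-01 -1.254e-01  1.720e-02 -9.000e-02  3.000e-04
  9.080e-02]
[[-0.0, 0.3], [0.4, -0.3], [-0.2, -0.1], [0.3, 0.5], [-0.5, 1.3], [-1.1, 0.5], [-0.3, -0.5], [0.5, -1.3], [1.2, -0.7]]
[ 0.5249 -0.2988]
[ 0.5362 -0.2091]
[ 0.5476 -0.1194]
[ 0.5185 -0.2081 -0.1223  0.0166 -0.09    0.0015  0.092 ]
[[1.9, -2.8], [-0.3, 0.8], [-0.4, 0.3], [-0.4, 0.1], [-0.0, -0.4], [-0.0, 0.3], [0.4, 0.0], [0.1, -0.1], [-0.0, -0.0]]
[ 0.524  -0.2994]
[ 0.5351 -0.2086]
[ 0.5462 -0.1188]
```

```bash
cat > act.py <<'E'
from fit import *
TH=-.124; ST={'green':(.5245,-.2991),'red':(.5356,-.2089),'blue':(.5469,-.1191)}
def loc(o,th,x,y=0): return np.array([o[0]+np.cos(th)*x-np.sin(th)*y,o[1]+np.sin(th)*x+np.cos(th)*y])
T=lambda: print('t',round(robot.read_time(),1),'tcp',robot.read_tcp_pos().round(4),'w',round(robot.read_width(),4),'F',robot.read_contact_force().round(1))
HG=.0073
def pick(x,y,phi):
    p=loc((x,y),phi,-.03); o=q(phi+np.pi/2)
    claw.grip(.065); robot.move_to([*p,.10],o); robot.move_straight([*p,HG],.12,contact_N=10); T()
    claw.grip(.02,40); T(); robot.move_straight([*p,.16],.2); T()
def place(c,dx=0,dy=0):
    p=loc(ST[c],TH,-.038+dx,dy); o=q(TH+np.pi/2)
    robot.move_to([*p,.16],o); robot.move_straight([*p,.06+HG],.2); 
    hit=robot.move_straight([*p,.023+HG],.03,contact_N=8); T(); z=robot.read_tcp_pos()[2]-HG; print('hit',hit,'underside',round(z,4)); return z
def slide(c,dx=0,dy=0):
    t=robot.read_tcp_pos(); p=loc(ST[c],TH,-.062-.003,dy)
    hit=robot.move_straight([*p,t[2]+.0005],.04,contact_N=15); T(); t=robot.read_tcp_pos()
    print('hit',hit,'bay-local grasp',(Ro.from_euler('z',-TH).as_matrix()@(t-[*ST[c],0])).round(4),'expect -.062')
E
python3 - <<'E'
from act import *
robot.move_to([.5,.0,.25],q(np.pi/2))
pick(.5112,.4048,-.011); place('green')
E
```

```text
t 11.8 tcp [0.4819 0.4055 0.0081] w 0.0651 F [0.1 0.8 0.5]
t 12.3 tcp [0.4812 0.4052 0.0074] w 0.02 F [ 0.4 -0.5 -0.3]
t 13.2 tcp [0.4805 0.4046 0.1587] w 0.0199 F [-1.1 -0.1 -0.1]
t 17.7 tcp [ 0.4869 -0.2945  0.0305] w 0.0197 F [-0.3 -0.3 -1. ]
hit False underside 0.0232
```

```bash
python3 - <<'E'
from act import *
t=robot.read_tcp_pos(); robot.move_straight([t[0],t[1],.2],.25)
robot.move_to([.5,.27,.2],q(-np.pi/2)); robot.hold(.2); im,m=shot('wrist','w_mod2')
cv2.imwrite('pics/w_mod2_v.png',crop('w_mod2',None,100,0,400,300,2,20)); T()
E
```

```text
t 22.1 tcp [0.5    0.2699 0.2   ] w 0.0202 F [-0.1  0.9  0.6]
```

View pics/w_mod2_v.png

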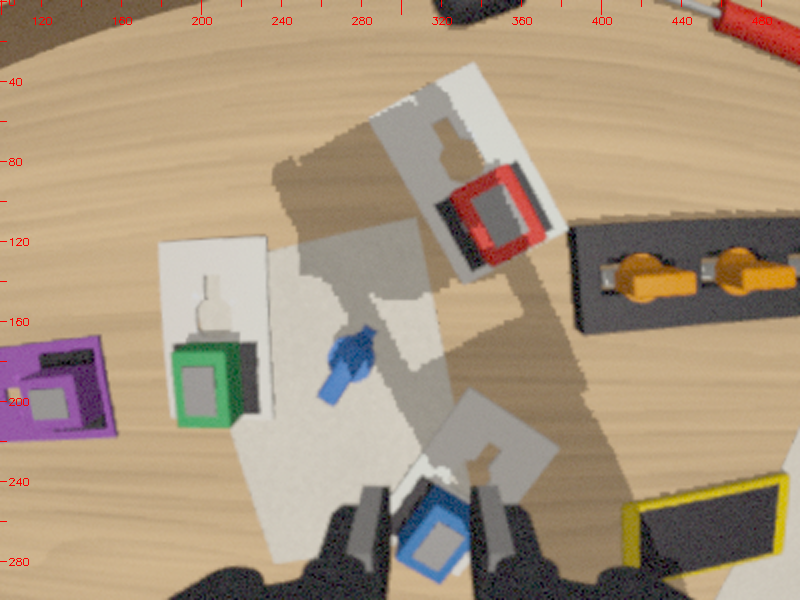

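```bash
python3 - <<'E'
from act import *
_,m=load('w_mod2'); P=[(158,241),(266,235),(273,416),(171,418),(173,353),(238,343),(232,426),(181,427)]
fit(m,plate(*C)+top(*C),pix(P,2,100,0),[.49,.4,0])
x,y,phi=.5112,.4048,-.011
p=loc((x,y),phi,-.03); claw.grip(.07); robot.move_to([*p,.10],q(phi+np.pi/2)); robot.hold(.1)
a,_=shot('wrist','g1'); robot.move_straight([*p,HG],.12); T(); robot.hold(.1)
b,_=shot('wrist','g2'); c,mm=shot('side','g3'); u,v=w2p(mm,[*p,.03]).astype(int)
c=cv2.resize(c[v-40:v+40,u-48:u+48],None,fx=4,fy=4)
cv2.imwrite('pics/g.png',np.vstack([np.hstack([cv2.resize(a[100:400,130:510],None,fx=1,fy=1)[:, :380],b[100:400,130:510]]),np.pad(c[:300],((0,0),(0,760-384),(0,0)))])[...,::-1])
E
```

```text
[0.5124 0.4041 0.0011]
[[0.3, -0.0], [0.0, -0.7], [1.5, 0.5], [1.3, -0.6], [-1.3, -1.7], [-5.6, 2.6], [0.9, 0.7], [-1.0, 0.0]]
t 26.2 tcp [0.4818 0.4056 0.008 ] w 0.07 F [-0.8  0.8 -0.4]
```

View pics/g.png

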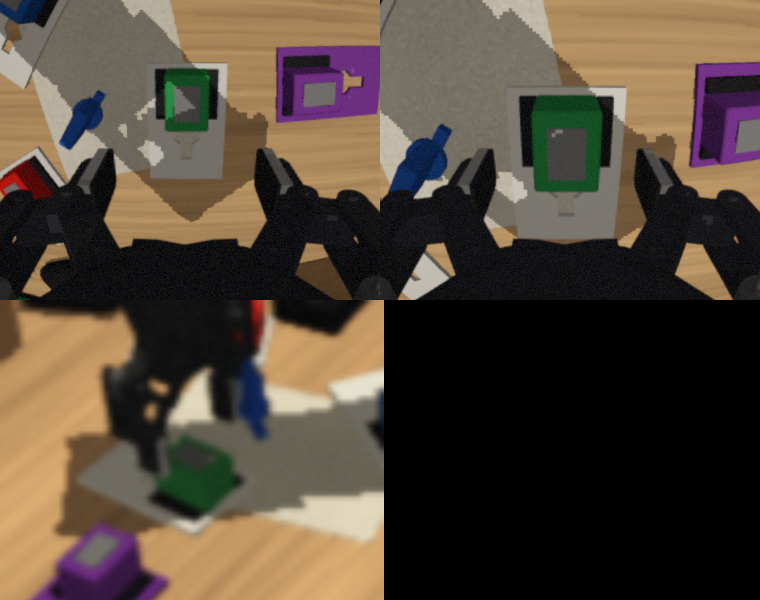

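```bash
python3 - <<'E'
from act import *
for w in (.045,.038,.034,.028):
    claw.grip(w,30); T()
robot.hold(.2); b,_=shot('wrist','g4'); c,mm=shot('side','g5'); t=robot.read_tcp_pos(); u,v=w2p(mm,[*t[:2],.03]).astype(int)
c=cv2.resize(c[v-37:v+38,u-48:u+47],None,fx=4,fy=4)
cv2.imwrite('pics/g6.png',np.hstack([b[100:400,130:510],c])[...,::-1])
E
```

```text
t 26.8 tcp [0.4812 0.4052 0.0074] w 0.0449 F [-0.3 -0.3  0. ]
t 27.0 tcp [0.4812 0.4051 0.0073] w 0.0378 F [-0.1  0.4  0.4]
t 27.2 tcp [0.4812 0.4051 0.0073] w 0.034 F [-0.3  0.5  0.5]
t 27.5 tcp [0.4812 0.4051 0.0073] w 0.028 F [ 1.1  0.  -0.6]
```

View pics/g6.png

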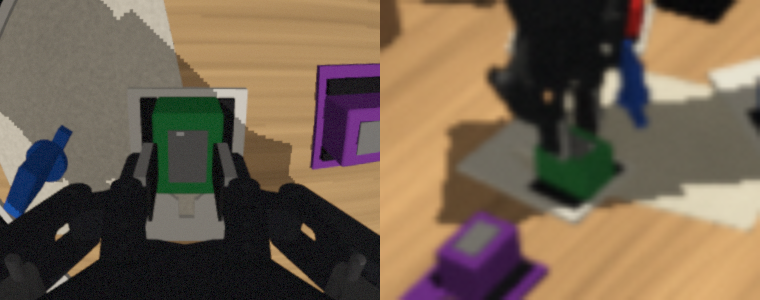

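```bash
python3 - <<'E'
from act import *
_,m=load('g4'); 
o=(.5112,.4048);ph=-.011
print('cam',(-np.array(m['R']).T@m['t']).round(3))
for n,P in [('plate',plate(*C)),('top',top(*C)),('base',[(a,b,.005) for a,b,_ in top(*C)])]:
    print(n,[(w2p(m,[*loc(o,ph,a,b),z])-[130,100]).round().tolist() for a,b,z in P])
for z in (.0073,.016,.026,.036): print(z,[(w2p(m,[.4812,.4051+d,z])-[130,100]).round().tolist() for d in(.014,0,-.014)])
E
```

```text
cam [0.408 0.405 0.182]
plate [[234.0, 239.0], [138.0, 239.0], [126.0, 89.0], [246.0, 89.0]]
top [[219.0, 195.0], [154.0, 195.0], [150.0, 113.0], [223.0, 113.0]]
base [[214.0, 167.0], [158.0, 167.0], [156.0, 96.0], [216.0, 96.0]]
0.0073 [[209.0, 134.0], [186.0, 134.0], [163.0, 135.0]]
0.016 [[210.0, 140.0], [186.0, 140.0], [162.0, 140.0]]
0.026 [[211.0, 147.0], [186.0, 147.0], [161.0, 147.0]]
0.036 [[213.0, 155.0], [186.0, 155.0], [160.0, 155.0]]
```

```bash
python3 - <<'E'
from act import *
t=robot.read_tcp_pos(); claw.grip(.07); robot.move_straight([t[0],t[1],.15],.25)
robot.move_to([.45,.13,.08],q(np.pi/2))
for w in (0,.028,.06):
    claw.grip(w,30); h=robot.move_straight([.45,.13,-.012],.04,contact_N=6); print(w,h); T(); robot.move_straight([.45,.13,.06],.2)
E
```

```text
0 False
t 33.2 tcp [ 0.4501  0.13   -0.0119] w 0.0 F [0.4 0.1 0.1]
0.028 False
t 36.0 tcp [ 0.4502  0.13   -0.0118] w 0.028 F [-0.6 -0.7 -0.1]
0.06 False
t 38.9 tcp [ 0.4501  0.13   -0.0118] w 0.0602 F [ 0.9 -0.1  0.4]
```

```bash
python3 - <<'E'
from act import *
for w in (0,.036):
    claw.grip(w,30); h=False
    robot.move_straight([.45,.13,.0],.2)
    h=robot.move_straight([.45,.13,-.06],.02,contact_N=5); print(w,h); T(); robot.move_straight([.45,.13,.06],.2)
E
```

```text
0 True
t 42.1 tcp [ 0.45    0.13   -0.0321] w 0.0 F [-1.5 -0.9  5.5]
0.036 True
t 45.3 tcp [ 0.45    0.13   -0.0332] w 0.036 F [-1.5  0.1  6.8]
```

```bash
sed -i 's/^HG=.*/HG=-.0235/' act.py; python3 - <<'E'
from act import *
pick(.5115,.4046,-.008)
if robot.read_width()>.03: place('green')
E
```

```text
t 48.6 tcp [ 0.4821  0.4052 -0.0227] w 0.0649 F [-0.7  0.4  0.1]
t 48.9 tcp [ 0.482   0.4054 -0.0226] w 0.0353 F [-0.1 -0.3  4.5]
t 50.0 tcp [0.4807 0.4041 0.1584] w 0.0353 F [-1.1 -0.1 -1.5]
t 54.2 tcp [ 0.4866 -0.2943  0.0054] w 0.0354 F [-0.8  1.   3.2]
hit True underside 0.0289
```

```bash
python3 - <<'E'
from act import *
slide('green')
E
```

```text
t 54.8 tcp [ 0.4635 -0.2915  0.0055] w 0.0357 F [1.7 1.3 0.7]
hit True bay-local grasp [-0.0614  0.      0.0055] expect -.062
```

```bash
python3 - <<'E'
from act import *
_,m=load('w_mod2')
fit(m,plate(*C)+top(*C),pix([(370,120),(475,63),(567,228),(466,282),(452,200),(513,164),(546,238),(491,265)],2,100,0),[.61,.24,.5])
claw.grip(.06); t=robot.read_tcp_pos(); robot.move_straight([*t[:2],.18],.25)
robot.move_to([.44,.27,.2],q(-np.pi/2)); robot.hold(.2); im,m=shot('wrist','w_mod3'); T()
def cen(im,h0,h1,box):
    hsv=cv2.cvtColor(im,cv2.COLOR_BGR2HSV); k=cv2.inRange(hsv,(h0,110,30),(h1,255,255)); b=np.zeros_like(k); u0,v0,u1,v1=box; b[v0:v1,u0:u1]=k[v0:v1,u0:u1]
    M=cv2.moments(b,True); return round(M['m10']/M['m00'],1),round(M['m01']/M['m00'],1),M['m00']
for n in('w_mod','w_mod3'):
    im,_=load(n); print(n,'blue',cen(im,100,130,(285,175,360,260)),'red',cen(im,0,8,(300,10,385,95)))
E
```

```text
[0.6049 0.2454 0.5126]
[[-0.8, -0.6], [0.1, -0.5], [1.2, 0.8], [-0.6, 1.9], [-0.7, -3.8], [-2.0, -1.3], [2.5, 0.4], [1.3, 2.3]]
t 59.7 tcp [0.4401 0.2699 0.2   ] w 0.0599 F [-0.1  0.1 -0.1]
w_mod blue (318.6, 222.2, 997.0) red (347.0, 55.5, 1018.0)
w_mod3 blue (319.4, 221.7, 1002.0) red (348.2, 55.2, 1015.0)
```

```bash
python3 - <<'E'
from act import *
pick(.4056,.2469,-.59)
if robot.read_width()>.03:
    z=place('blue')
    if .027<z<.0305: slide('blue')
E
```

```text
t 63.2 tcp [ 0.3812  0.2639 -0.023 ] w 0.0648 F [ 0.4 -0.4 -0.1]
t 63.6 tcp [ 0.3811  0.2639 -0.0228] w 0.0355 F [-1.2  0.1  5.8]
t 64.7 tcp [0.3798 0.263  0.1588] w 0.0354 F [ 0.7 -0.3 -1.2]
t 67.9 tcp [ 0.5089 -0.1144  0.0051] w 0.0352 F [-0.7  0.2  3.3]
hit True underside 0.0286
t 68.5 tcp [ 0.4864 -0.1111  0.0055] w 0.0354 F [2.  1.2 0.4]
hit True bay-local grasp [-0.061   0.0004  0.0055] expect -.062
```

```bash
cat >> act.py <<'E'
def cen(im,h0,h1,box):
    hsv=cv2.cvtColor(im,cv2.COLOR_BGR2HSV); k=cv2.inRange(hsv,(h0,110,30),(h1,255,255)); b=np.zeros_like(k); u0,v0,u1,v1=box; b[v0:v1,u0:u1]=k[v0:v1,u0:u1]
    M=cv2.moments(b,True); return round(M['m10']/max(M['m00'],1),1),round(M['m01']/max(M['m00'],1),1),M['m00']
E
python3 - <<'E'
from act import *
claw.grip(.06); t=robot.read_tcp_pos(); robot.move_straight([*t[:2],.18],.25)
robot.move_to([.44,.27,.2],q(-np.pi/2)); robot.hold(.2); shot('wrist','w_mod4')
im,_=load('w_mod4'); r=cen(im,0,8,(300,10,385,95)); print(r)
if abs(r[0]-347.6)<2 and abs(r[1]-55.4)<2:
  pick(.605,.2455,.517)
  if robot.read_width()>.03:
    z=place('red')
    if .027<z<.0305: slide('red')
E
```

```text
(348.3, 55.2, 1019.0)
t 77.7 tcp [ 0.5796  0.2309 -0.0227] w 0.0646 F [ 0.5 -0.1 -0.3]
t 78.1 tcp [ 0.5795  0.232  -0.0225] w 0.0355 F [-1.5  4.5  5.2]
t 79.1 tcp [0.578  0.2301 0.1582] w 0.0352 F [-0.5  0.2 -1. ]
t 82.5 tcp [ 0.4977 -0.2042  0.0055] w 0.0351 F [-0.8  0.4  3.1]
hit True underside 0.029
t 83.3 tcp [ 0.4735 -0.2016  0.0065] w 0.0353 F [ 7.  -0.8 -1.2]
hit False bay-local grasp [-0.0625 -0.0004  0.0065] expect -.062
```

```bash
python3 - <<'E'
from act import *
claw.grip(.06); t=robot.read_tcp_pos(); robot.move_straight([*t[:2],.18],.25)
robot.move_to([.60,-.215,.17],q(np.pi/2)); robot.hold(.2); shot('wrist','w_box3'); T()
crop('w_box3','c_box3',161,4,318,222,2.5,20)
E
```

```text
t 85.3 tcp [ 0.5991 -0.215   0.1704] w 0.0598 F [-0.4 -0.2  1.1]
```

View pics/c_box3.png

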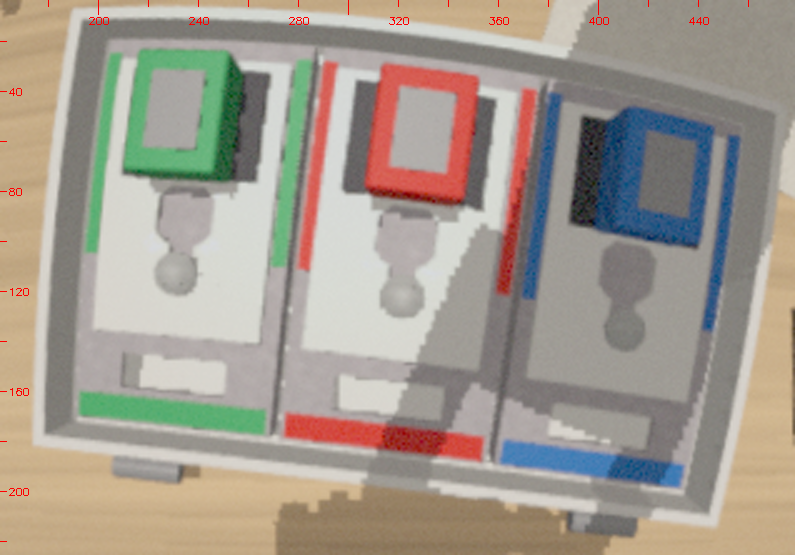

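```bash
cat >> act.py <<'E'
KG=-.0205; RK=(.5538,.084); RY=.1118
def key(ky,c,dx=0,dy=0):
    p=loc(RK,RY,0,ky); claw.grip(.045); robot.move_to([*p,.12],q(RY)); robot.move_straight([*p,.026+KG],.12,contact_N=10); T()
    claw.grip(.002,40); T(); w=robot.read_width()
    robot.move_straight([*p,.14],.2)
    if not .008<w<.02: print('no key'); return
    p=loc(ST[c],TH,.043+dx,dy); robot.move_to([*p,.14],q(TH)); robot.move_straight([*p,.055+KG],.2)
    h=robot.move_straight([*p,.024+KG],.03,contact_N=6); T(); t=robot.read_tcp_pos(); z=t[2]-KG; print('hit',h,'flange z',round(z,4))
    if z>.031: print('NOT IN'); return
    turn(c)
def turn(c,dz=.001):
    t=robot.read_tcp_pos(); robot.move_straight([*t[:2],t[2]+dz],.02); t=robot.read_tcp_pos()
    robot.move_to(t,q(TH+np.pi/2)); T(); print('moment',robot.read_torque().round(2))
    robot.move_straight([*t[:2],t[2]-dz],.02,contact_N=5); claw.grip(.045); T(); robot.move_straight([*t[:2],.14],.2)
E
python3 - <<'E'
from act import *
key(-.064,'green')
E
```

```text
t 88.3 tcp [0.5616 0.0204 0.0062] w 0.045 F [ 0.9 -0.8  0. ]
t 88.7 tcp [0.5614 0.0204 0.0062] w 0.0118 F [-1.6 -0.3  3.9]
t 92.3 tcp [ 0.5669 -0.3043  0.0082] w 0.0113 F [-1.1  0.6  4.9]
hit True flange z 0.0287
t 93.9 tcp [ 0.5667 -0.3042  0.0087] w 0.0116 F [-0.6 -0.  -0.4]
moment [-0.01 -0.05  0.03]
t 94.6 tcp [ 0.5667 -0.3042  0.0078] w 0.045 F [ 0.5 -0.2  0.1]
```

Green's key is down at flange z 0.0287 (surface about 0.028) and turned freely; the other two go the same way.

```bash
python3 - <<'E'
from act import *
key(0,'red'); key(.064,'blue')
robot.move_to([.60,-.215,.17],q(np.pi/2)); robot.hold(.2); shot('wrist','w_box4'); T()
crop('w_box4','c_box4',161,4,318,222,2.5,20)
E
```

```text
t 98.4 tcp [0.5545 0.0841 0.0062] w 0.0451 F [ 0.1 -1.   0.1]
t 98.8 tcp [0.5543 0.0841 0.0062] w 0.0118 F [-0.4  1.   5.3]
t 102.3 tcp [ 0.578  -0.2141  0.0082] w 0.0114 F [-1.5 -0.9  4.8]
hit True flange z 0.0287
t 103.9 tcp [ 0.5778 -0.2141  0.0088] w 0.0114 F [-0.8 -0.3  0.1]
moment [-0.03 -0.   -0.  ]
t 104.6 tcp [ 0.5778 -0.2141  0.0078] w 0.0449 F [0.  0.1 0. ]
t 108.4 tcp [0.5474 0.1477 0.0062] w 0.0448 F [0.5 0.4 0.1]
t 108.8 tcp [0.5471 0.1477 0.0062] w 0.0114 F [-0.7 -0.3  3.8]
t 112.2 tcp [ 0.5893 -0.1244  0.0082] w 0.0113 F [-0.5 -0.1  3.5]
hit True flange z 0.0287
t 113.9 tcp [ 0.5891 -0.1243  0.0088] w 0.012 F [-0.4 -0.3 -0.1]
moment [ 0.02 -0.05 -0.07]
t 114.5 tcp [ 0.5891 -0.1243  0.0078] w 0.0448 F [0.3 0.2 0.3]
t 116.0 tcp [ 0.5996 -0.2138  0.1691] w 0.045 F [-0.   0.3 -0.6]
```

View pics/c_box4.png

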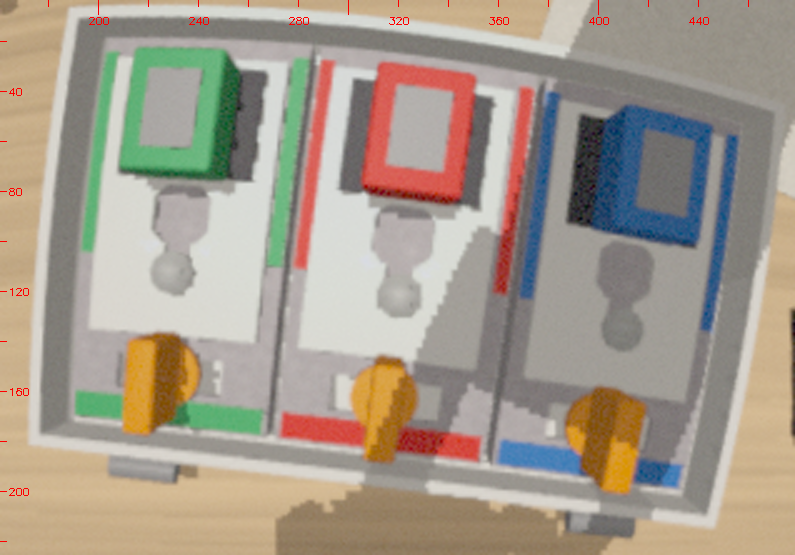

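```bash
python3 - <<'E'
from act import *
robot.hold(.3); robot.job_done(); T()
E
```

```text
the job is handed in; nothing more can be done
the job is handed in; nothing more can be done
```

I fitted the green, blue and red modules in their own bays, slid each down to the stud stop, and locked each with a T-key turned a quarter turn. I handed the job in at about 116 s of the 210 s allowed. No verdict was reported.

**Last checks:**
- **Modules:** at release the gripper's grip point read x -61.4 mm (green), -61.0 mm (blue) and -62.5 mm (red), against the -62 mm expected at home. The plates were flat on the surface, within about 1 mm. In the last wrist picture their edges were parallel to the bay slots within about 0.02 rad.
- **Red slide:** its stop gave no contact trigger. It ended at about 7 N against the stud, and the picture after it showed the module home.
- **Keys:** all three flanges read 28.7 mm up, against a surface at about 28 mm, and each turned with almost no resistance. The last picture shows all three bars turned lengthwise. No spare key was left over.

**What disagreed:**
- **Finger height:** the real fingertips are about 32 mm higher than the reported tool point. The first grasp of green therefore closed above the housing and picked up nothing. I measured the offset by touching the desk and corrected for it.
- **Red module fit:** two pose fits agreed, but some housing corners were off by up to about 4 pixels. The grasp and fit still worked.
- **Other things on the desk:** I did not measure the bystanders or look-alikes again at the end. No unexpected contact forces showed up.

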